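# Seat a turned roller in the sprung V-block and close the keeper

## Task

Stand the aluminium roller with the blue band upright on the fixture's steel plate and push it into the V-block until it sits centred against both faces, pressing it home firmly but gently (about 12 N, never over 18; feel for it) for a second while the red keeper is still open. Then let go and swing the keeper fully shut behind the roller, leaving it upright and centred in the V; leave the other turned parts and the spanner where they are.

Things in the scene. Friction and masses are not known exactly. Their poses are not given: they have to be found in the camera images.
- roller: the roller: plain upright aluminium cylinder, 48 mm diameter, 85 mm tall, 0.3 to 0.5 kg, with a 12 mm blue band centred 66 mm above its underside; origin at the centre of its underside, z up. It stands on the bench among the turned parts
- fixture: green V-block fixture bolted to the bench; origin on the bench top (z = 0) on the V's centreline, +x the way a roller is pushed into the V, +y left of that, z up. V and keeper ride together on a green carriage, locked anywhere from 25 mm nearer to 25 mm farther along x; this is not measured: find the V by feel. The bracket behind it (x 106 to 128 mm) is 82 mm tall
- plate: steel plate of the fixture, 270 x 170 x 12 mm, same origin and axes as the fixture, on which the roller stands (top 12 mm above the bench, ground and oiled, low friction). The stretch from x = -80 to -60 mm on the centreline in front of the V is free for standing the roller down
- v_home (a point): point on the plate's top under a seated roller's axis if the carriage is at its middle setting; the real place is up to 25 mm either way along the fixture's x. The V: two upright low-friction aluminium faces, 45 degrees either side of x, 14 to 56 mm above the bench, mouth 80 mm wide. It gives on a spring, 8 N per mm, up to 6 mm. 5 N or more seats the roller; over 18 N on it spoils the fixture
- keeper_pivot (a point): point on the keeper's upright hinge axis, 46 mm above the bench (the keeper's top), at x -31, y 58 mm in the fixture's frame; up to 25 mm off along the fixture's x with the carriage's setting
- keeper (a joint): angle (rad) of the red keeper bar: 75 mm long from the hinge, 10 mm thick, 20 to 46 mm above the bench; black knob 12 mm wide, 66 mm out, 60 mm high. 0 = shut on its stop, bar along the fixture's -y, 2 mm behind a seated roller; 1.57 = open, bar along -x. Starts 1.35 to 1.7; light friction (about 1 N at the knob); stays where left; shuts only if the roller is home
- bush: brass bush, 40 mm diameter, 55 mm tall, standing among the turned parts; leave alone; origin at the centre of its underside
- slug: dark steel slug, 52 mm diameter, 45 mm tall, standing among the turned parts; leave alone; origin at the centre of its underside
- spanner: steel spanner lying on the left of the bench; leave alone; origin under its middle
Mind the look-alikes: they are no part of the job. Leave any purple look-alike of the roller alone.

How it is judged:
On the way:
1. with the keeper still open (over 0.8 rad), the upright roller is pressed into the V: within 2 mm of its centreline, with at least 5 N against the fixture, for 0.3 s (contact force between roller and fixture above 5 N and y of roller in the frame of fixture between -0.002 and 0.002 m and x of roller in the frame of fixture between -0.032 and 0.032 m and angle between roller's own z axis and vertical below 0.08 rad and value of joint keeper above 0.8 rad), for 0.3 s.
At the end, for the whole second after the job is handed in: the keeper is shut (under 0.05 rad) and the roller stands upright on the plate, released and at rest, in the V between the faces and the keeper, its axis within 2 mm of the V's centreline (value of joint keeper below 0.05 rad and y of roller in the frame of fixture between -0.002 and 0.002 m and x of roller in the frame of fixture between -0.03 and 0.028 m and z of roller in the frame of fixture below 0.015 m and angle between roller's own z axis and vertical below 0.05 rad and linear speed of roller below 0.01 m/s); the robot touches nothing.
It fails at once if the roller is pressed or knocked against the V-block fixture (V, keeper, carriage) with more than 18 N (contact force between roller and fixture above 18 N).
It fails at once if the roller is tipped over (beyond 0.6 rad) (angle between roller's own z axis and vertical above 0.6 rad).
It fails at once if the brass bush, the steel slug or the spanner is moved by more than 30 mm (distance of any of bush, slug, spanner from where it was at the start of the episode above 0.03 m).
It also fails if it takes over 72 s, if anything falls off the work surface, if the arm or the gripper's body presses on something with over 40 N, if the wrist force passes 120 N, or if a joint passes its speed limit or range.

## Robot

A 6-joint arm with a two-finger parallel gripper is mounted at the origin on the work surface. World frame = base frame: x ahead of the robot, y to its left, z up, the work surface at z = 0. Lengths are in m, angles in rad, forces in N, time in s.
With the tool pointing down it reaches from about 0.35 to 0.775 m from the base axis. Payload 7.3 kg.
Tool frame: the origin (TCP) lies on the centre line of the jaws, within the pads' length; the fingertips stand 17 mm ahead of it and the grasp point (between the pads) lies 2 mm behind it (robot.tip_extent is the distance from the TCP to the fingertips, in m); z points along the fingers, y is the line along which they close (so a half turn about z gives the same grasp; the last joint's range is limited). The gripper opens to 92 mm and grips with 3 to 60 N. Pads are 19 mm wide; open, the fingers measure 130 mm over their backs; the gripper's body (75 mm by 190 mm) begins 47 mm behind the grasp point.
Start: joints at [0.962, 0.342, 1.524, -0, 1.275, -0.146], TCP at [0.234, 0.47, 0.244] pointing down, gripper open.
Joint ranges: [-2.53, 2.53], [-0.77, 2.02], [0.04, 2.7], [-1, 4.14], [0.28, 2.66], [-3.11, 3.11]. Speed limits (rad/s): [2.57, 2.57, 3.14, 3.14, 3.14, 3.14].

## Interface

Orientations are given as [roll, pitch, yaw] about the fixed x, y, z axes, in that order (R = Rz(yaw) Ry(pitch) Rx(roll)).
In Python, from cell import robot gives the robot as it stands.
- The arm moves only by the tool step_arm, never from a script. Its argument "motion" is a list of rows, each a list of 2 entries, a list of its own where there are three numbers: the shift along the tool's x, y, z in units of 60 mm (1.0 is 60 mm), then the turn about the tool's z in rad. In form: [[[x, y, z], spin], ...]. A call has 1 to 10 rows; each row is the pose to reach, as a shift and turn from the pose commanded when the call began, along the tool's axes at that moment; what a row does not reach only later rows make up. A row lasts 1/8 s, in which the tool goes at most 62.5 mm and 10.7 degrees, less where a joint would pass 70% of its speed; a pose out of reach is approached as far as the arm can. A call with a gripper value outside its range is refused whole. "hand" is the closure in counts, from 0 (fully open) to 255 (shut), set as the call begins (left out, the last holds). The fingers move at their own pace and stop on an object; "squeeze" is the grip in N (left out, the last holds). Time passes only in rows, so rows that repeat a pose let the fingers close. It gives the time, the measured TCP pose, the force, the opening and the grip force at its end, in the units of the state.
- robot.observe(): the state, without advancing time (a new reading comes with each control period).
- robot.read_camera(name): name is "scene" or "top" or "wrist"; returns a dict with "pixels" (480x640x3 uint8, red, green, blue), "intrinsics" (3x3 intrinsics, pixels), "k1" (the pictures are not rectified: a ray, as slopes to the right and down, at radius r is drawn at 1 + k1 r^2 times it, then the intrinsics apply), "xyz" and "rotation" of the camera in the world; the wrist camera has in their place "T_tool_cam" (4x4, takes a point from camera to tool coordinates, whose origin is the TCP and whose axes are the flange's). Camera axes: x right, y up, looking along -z (the intrinsics and any distortion apply to the point x, -y, -z); pixel columns grow to the right and rows downward; lengths in m; the calibration is good to about 2 mm. A picture is of the moment at which its call begins: read the wrist's pose just before it. There is no depth.
- robot.hand_in(): hands the job in; it is judged then, once.
The state is a dict: "time": time; "qpos": joint angles; "qvel": joint speeds; "joint_efforts": joint torques, N m; "tool_pos": TCP position; "tool_rot": TCP orientation; "contact_force": force on the tool from outside, world axes, zero at the start; "torque": the same for the moment, N m; "opening": finger opening in m; "grip_force": force on a finger pad.
Only numpy, scipy, OpenCV 4.12 (cv2) and the standard library are available. Lean on these libraries where they do the work, as an engineer would, in place of code of your own. Each camera call takes 0.05 s, during which the arm holds its last target. There are 200 camera calls.

## Working session

There is one attempt and no reset: what is moved stays moved. The work goes in short steps, Python scripts to look and compute and a tool call to move; the robot and the scene stay as the last step left them, time stands still between calls to the robot, and variables do not carry over. Pictures are saved under pics/ and viewed, at most 10 in all, crops included, and the job is handed in when it is done.

Besides the shell and the picture viewer there is one more tool, called after ">>>" by a JSON object that holds its "name" and its "arguments". step_arm: Moves the arm, as the interface text tells. Its arguments: {"type":"object","properties":{"motion":{"type":"array"},"hand":{"type":"number"},"squeeze":{"type":"number"}},"required":["motion"]}

```bash
mkdir -p pics; ls
cat > h.py <<'E'
import numpy as np, cv2
from cell import robot
def save(name,fn):
    c=robot.read_camera(name); cv2.imwrite('pics/'+fn,c['pixels'][:,:,::-1]); return c
def cam(c,st=None):
    if 'T_tool_cam' in c:
        from scipy.spatial.transform import Rotation as R
        st=st or robot.observe(); T=np.eye(4); T[:3,3]=st['tool_pos']
        r=np.array(st['tool_rot']); T[:3,:3]=R.from_euler('xyz',r).as_matrix() if r.size==3 else r
        M=T@np.array(c['T_tool_cam']); return M[:3,3],M[:3,:3]
    return np.array(c['xyz']),np.array(c['rotation'])
def ray(c,u,v,st=None):
    K=np.array(c['intrinsics']); p=cv2.undistortPoints(np.array([[[u,v]]],float),K,np.array([c['k1'],0,0,0.]))[0,0]
    o,Rm=cam(c,st); return o,Rm@np.array([p[0],-p[1],-1])
def at_z(c,u,v,z,st=None):
    o,d=ray(c,u,v,st); return o+d*(z-o[2])/d[2]
def proj(c,P,st=None):
    o,Rm=cam(c,st); q=(np.atleast_2d(P)-o)@Rm; q=q*[1,-1,-1]
    return cv2.projectPoints(q,np.zeros(3),np.zeros(3),np.array(c['intrinsics']),np.array([c['k1'],0,0,0.]))[0][:,0]
E
python3 - <<'E'
from h import *
s=robot.observe(); print(s)
for n in('scene','top'):
    c=save(n,n+'0.png'); print(n,c['xyz'],c['k1'],c['intrinsics'])
E
```

```text
pics
{'time': 0.0, 'qpos': array([ 9.62004882e-01,  3.42696355e-01,  1.52501754e+00, -2.48213686e-05,
        1.27539988e+00, -1.45993616e-01]), 'qvel': array([-2.50635989e-05,  1.35997592e-04, -4.84867106e-04, -7.54252094e-04,
       -3.45308280e-04,  3.51933116e-04]), 'joint_efforts': array([-6.54403120e-04, -4.31235301e+01, -2.44223017e+01,  7.17294146e-02,
        5.59763610e-02, -1.77507209e-04]), 'tool_pos': array([0.23414976, 0.46946365, 0.24305845]), 'tool_rot': array([-3.14008426e+00, -1.97803153e-04,  2.67880192e+00]), 'contact_force': array([ 0.19905019, -0.00592608,  0.51042565]), 'torque': array([-0.00429237, -0.01764061,  0.01431148]), 'grip_force': 0.0, 'opening': 0.09158029925823254}
scene [1.11286953 0.09758457 1.10893935] -0.11790665122440254 [[568.41972961   0.         318.06950385]
 [  0.         568.41972961 237.59947134]
 [  0.           0.           1.        ]]
top [0.39279495 0.03607446 1.22379997] -0.1394860713664117 [[526.21681549   0.         310.64962417]
 [  0.         526.21681549 231.54166112]
 [  0.           0.           1.        ]]
```

View pics/scene0.png

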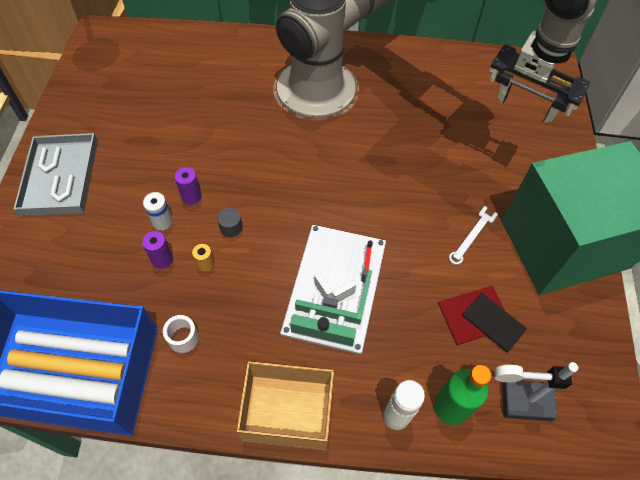

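View pics/top0.png

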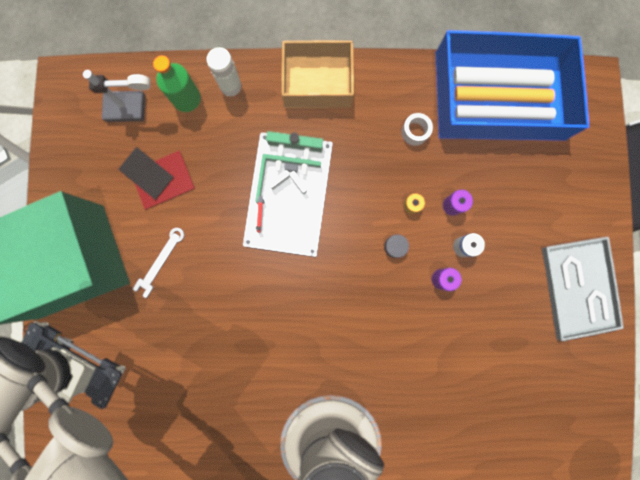

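The roller shows at about (473,245) in the top view and (158,211) in the scene view. Purple look-alikes are at (461,202) and (449,280), the bush at (416,204) and the slug at (397,246). The plate corners are near (264,133), (331,142), (316,255) and (244,246), and the red keeper is open at (260,215).

Run:
```python
from h import *
c=robot.read_camera('top'); im=c['pixels'].astype(int)
# roller from white top
x0,y0=440,215; sub=im[y0:280,x0:505]
m=((sub.min(2)>150)).astype(np.uint8)
n,l,s,ce=cv2.connectedComponentsWithStats(m)
for i in range(1,n):
    if s[i,4]>40: print('white',s[i],ce[i]+[x0,y0], at_z(c,*(s[i,:2]+s[i,2:4]/2-.5+[x0,y0]),.085))
for nm,(u,v),z in [('purp1',(461,201),.085),('purp2',(449,280),.085),('bush',(416,204),.055),('slug',(397,245),.045)]: print(nm,at_z(c,u,v,z))
# plate
sub=im[110:270,230:345]; m=(sub.min(2)>140).astype(np.uint8)
pts=cv2.findNonZero(m); h=cv2.convexHull(pts)[:,0]+[230,110]
W=np.array([at_z(c,u,v,.012)[:2] for u,v in h],np.float32)
r=cv2.minAreaRect(W); print(r, cv2.boxPoints(r))
cv2.imwrite('pics/crop1.png',cv2.resize(c['pixels'][115:270,225:350,::-1],None,fx=4.8,fy=3.8*4.8/3.8*.8,interpolation=cv2.INTER_CUBIC))
```

```text
Traceback (most recent call last):
  File "h.py", line 16, in at_z
    o,d=ray(c,u,v,st); return o+d*(z-o[2])/d[2]
                                           ~^^^
IndexError: invalid index to scalar variable.
```

```bash
sed -i "s/return np.array(c\['xyz'\]),np.array(c\['rotation'\])/from scipy.spatial.transform import Rotation as R; return np.array(c['xyz']),R.from_euler('xyz',c['rotation']).as_matrix()/" h.py
python3 - <<'E'
from h import *
c=robot.read_camera('top'); print(c['rotation']);im=c['pixels'].astype(int)
x0,y0=440,215; sub=im[y0:280,x0:505]
m=((sub.min(2)>150)).astype(np.uint8)
n,l,s,ce=cv2.connectedComponentsWithStats(m)
for i in range(1,n):
    if s[i,4]>40: print('white',s[i],ce[i]+[x0,y0], at_z(c,*(s[i,:2]+s[i,2:4]/2-.5+[x0,y0]),.085))
for nm,(u,v),z in [('purp1',(461,201),.085),('purp2',(449,280),.085),('bush',(416,204),.055),('slug',(397,245),.045)]: print(nm,at_z(c,u,v,z))
sub=im[110:270,230:345]; m=(sub.min(2)>140).astype(np.uint8)
pts=cv2.findNonZero(m); h=cv2.convexHull(pts)[:,0]+[230,110]
W=np.array([at_z(c,u,v,.012)[:2] for u,v in h],np.float32)
r=cv2.minAreaRect(W); print(r, cv2.boxPoints(r))
cv2.imwrite('pics/crop1.png',cv2.resize(c['pixels'][115:270,225:350,::-1],None,fx=3.8,fy=3.8,interpolation=cv2.INTER_CUBIC))
E
```

```text
[ 0.08403345  0.00802969 -1.57155024]
white [ 22  18  23  23 400] [472.9575 244.225 ] [ 0.46081197 -0.3107382   0.085     ]
purp1 [ 0.55581682 -0.28633899  0.085     ]
purp2 [ 0.38255423 -0.25561982  0.085     ]
bush [ 0.5530758  -0.19159738  0.055     ]
slug [ 0.46144432 -0.14872411  0.045     ]
((0.586237907409668, 0.09921246767044067), (0.17493410408496857, 0.2767358124256134), 81.84529113769531) [[ 0.4368622   0.03225683]
 [ 0.7107999  -0.00699718]
 [ 0.7356136   0.16616811]
 [ 0.46167594  0.20542212]]
```

View pics/crop1.png

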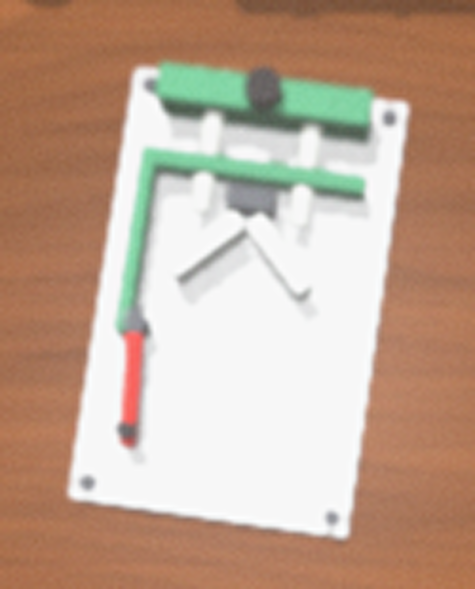

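```bash
cat >> h.py <<'E'
from scipy.spatial.transform import Rotation as Rot
F0=np.array([.5862,.0992]); TH=-.1423
def fw(x,y,z):
    c,s=np.cos(TH),np.sin(TH); return np.array([F0[0]+c*x-s*y,F0[1]+s*x+c*y,z])
def fx(p):
    c,s=np.cos(TH),np.sin(TH); d=np.array(p[:2])-F0; return np.array([c*d[0]+s*d[1],-s*d[0]+c*d[1],p[2]])
def rows(targets,pos=None,rot=None):
    st=robot.observe(); p=st['tool_pos'] if pos is None else np.array(pos); r=st['tool_rot'] if rot is None else rot
    M=Rot.from_euler('xyz',r).as_matrix()
    for P,yaw in targets:
        d=(M.T@(np.array(P)-p))/.06; print(np.round(d,3).tolist(), round(float((r[2]-yaw+np.pi)%(2*np.pi)-np.pi),3))
E
python3 - <<'E'
from h import *
rows([([.36,.30,.25],3.0),([.43,.1,.25],3.0),([.461,-.311,.25],3.0)])
E
```

```text
[-3.137, -1.594, -0.11] -0.321
[-5.669, -4.056, -0.108] -0.321
[-9.19, -9.955, -0.104] -0.321
```

>>> {"name": "step_arm", "arguments": {"motion": [[[-1.0, -0.5, -0.1], -0.1], [[-2.0, -1.0, -0.1], -0.2], [[-3.1, -1.6, -0.1], -0.321], [[-3.9, -2.4, -0.1], -0.321], [[-4.8, -3.2, -0.1], -0.321], [[-5.6, -4.0, -0.1], -0.321], [[-6.2, -5.0, -0.1], -0.321], [[-6.7, -5.9, -0.1], -0.321], [[-7.2, -6.8, -0.1], -0.321], [[-7.8, -7.7, -0.1], -0.321]], "hand": 0}}

```text
time: 1.45
tool_pos: [0.4417, -0.1058, 0.2498]
tool_rot: [3.141, 0.0, 3.0]
contact_force: [1.3, 0.3, -0.1]
opening: 0.0918
grip_force: 0.0
```

Run:
```python
from h import *
rows([([.461,-.311,.22],3.0)])
```

```text
[-0.803, -3.34, 0.496] -0.0
```

>>> {"name": "step_arm", "arguments": {"motion": [[[-0.3, -0.9, 0.1], 0], [[-0.5, -1.8, 0.3], 0], [[-0.7, -2.6, 0.5], 0], [[-0.8, -3.2, 0.5], 0], [[-0.8, -3.2, 0.5], 0], [[-0.8, -3.2, 0.5], 0]]}}

```text
time: 2.2
tool_pos: [0.4621, -0.3, 0.2195]
tool_rot: [3.141, -0.001, 3.0]
contact_force: [-0.2, 0.1, -0.8]
opening: 0.0917
grip_force: 0.0
```

Run:
```python
from h import *
st=robot.observe(); print(st['tool_pos'],st['tool_rot'])
c=save('wrist','w1.png')
print(proj(c,[[.461,-.311,.085],[.461,-.311,0]],st))
im=c['pixels'].astype(int)
```

```text
[ 0.46209627 -0.29997788  0.21945334] [ 3.14069385e+00 -6.04236176e-04  2.99960394e+00]
[[307.0265421  230.46753122]
 [310.07798755 208.75695266]]
```

View pics/w1.png

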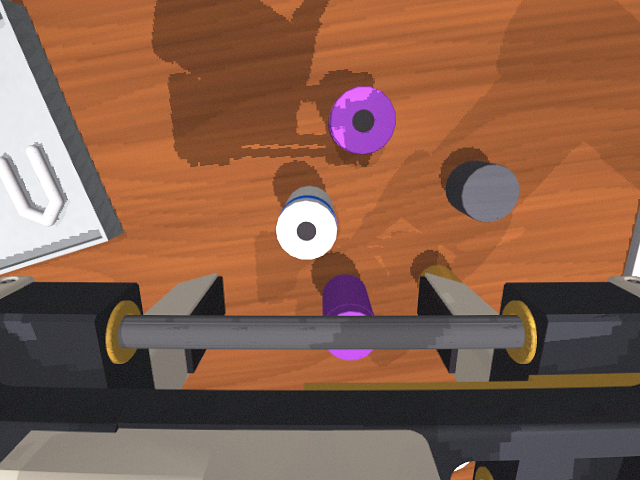

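The wrist view shows the roller's top centred at (306,230), against a predicted (307,230). The position is confirmed, so I descend and grip.

Run:
```python
from h import *
rows([([.461,-.311,.0705],3.0)])
```

```text
[-0.008, -0.193, 2.486] 0.0
```

>>> {"name": "step_arm", "arguments": {"motion": [[[0.0, -0.2, 0.3], 0], [[0.0, -0.19, 0.9], 0], [[0.0, -0.19, 1.5], 0], [[0.0, -0.19, 2.1], 0], [[0.0, -0.19, 2.48], 0], [[0.0, -0.19, 2.48], 0]]}}

```text
time: 3.0
tool_pos: [0.4594, -0.3107, 0.0685]
tool_rot: [3.139, -0.004, 3.0]
contact_force: [-0.1, -0.7, 0.0]
opening: 0.0917
grip_force: 0.0
```

>>> {"name": "step_arm", "arguments": {"motion": [[[0, 0, 0], 0], [[0, 0, 0], 0], [[0, 0, 0], 0], [[0, 0, 0], 0], [[0, 0, 0], 0], [[0, 0, 0], 0], [[0, 0, 0], 0], [[0, 0, 0], 0]], "hand": 255, "squeeze": 25}}

```text
time: 4.0
tool_pos: [0.4608, -0.3119, 0.0711]
tool_rot: [3.142, 0.0, 3.0]
contact_force: [0.4, 1.4, 4.4]
opening: 0.0476
grip_force: 25.0
```

Run:
```python
from h import *
print(fw(-.07,0,.2)); rows([([.461,-.311,.2],3.0),(fw(-.07,0,.20),np.pi+TH)])
```

```text
[0.51690753 0.10912742 0.2       ]
[-0.002, 0.015, -2.148] -0.0
[0.065, 7.079, -2.148] 0.001
```

>>> {"name": "step_arm", "arguments": {"motion": [[[0, 0, -0.4], 0], [[0, 0, -1.1], 0], [[0, 0, -1.8], 0], [[0.0, 0.6, -2.15], 0], [[0.0, 1.4, -2.15], 0], [[0.0, 2.2, -2.15], 0], [[0.0, 3.1, -2.15], 0], [[0.0, 4.0, -2.15], 0], [[0.0, 4.9, -2.15], 0], [[0.0, 5.7, -2.15], 0]]}}

```text
time: 5.25
tool_pos: [0.5085, 0.0285, 0.1991]
tool_rot: [-3.142, -0.002, 3.0]
contact_force: [0.3, 0.8, -3.4]
opening: 0.0476
grip_force: 25.0
```

>>> {"name": "step_arm", "arguments": {"motion": [[[0, 0.5, 0], 0], [[0, 1.0, 0], 0], [[0.06, 1.3, 0], 0], [[0.06, 1.37, 0], 0], [[0.06, 1.37, 0], 0], [[0.06, 1.37, 0], 0]]}}

```text
time: 6.0
tool_pos: [0.5171, 0.1076, 0.1999]
tool_rot: [-3.141, -0.0, 2.999]
contact_force: [0.6, -0.2, -5.2]
opening: 0.048
grip_force: 25.0
```

Run:
```python
from h import *
st=robot.observe(); print(st['tool_pos'],st['tool_rot'],st['contact_force'],fx(st['tool_pos']))
c=save('wrist','w2.png')
for P in [(0,0,.012),(-.031,.058,.046),(-.097,.058,.06),(-.135,.085,.012),(-.135,-.085,.012)]: print(P,proj(c,fw(*P),st))
```

```text
[0.51707245 0.10756986 0.19989954] [-3.14128314e+00 -3.29540988e-05  2.99873463e+00] [ 0.60797564 -0.16658988 -5.23564191] [-0.06961585 -0.00151842  0.19989954]
(0, 0, 0.012) [[322.98917934 285.1515715 ]]
(-0.031, 0.058, 0.046) [[390.80074396 267.51304932]]
(-0.097, 0.058, 0.06) [[398.5017695 193.6816932]]
(-0.135, 0.085, 0.012) [[420.45215085 141.79115939]]
(-0.135, -0.085, 0.012) [[225.83781413 141.88071493]]
```

View pics/w2.png

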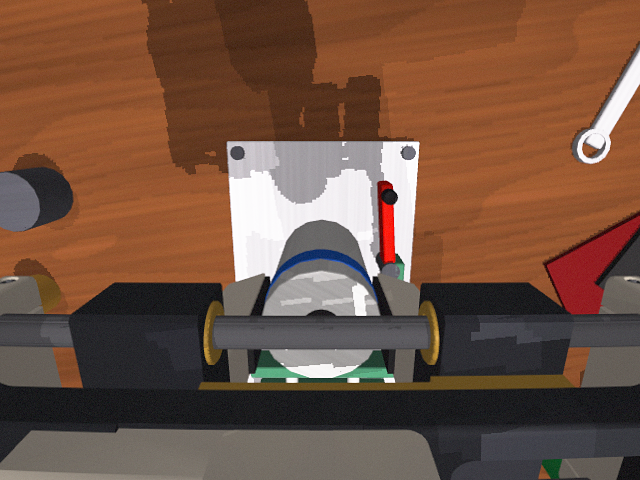

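Plate's near corners are at (227,142) and (419,142), against predicted (226,142) and (420,142), so the fixture frame is good to under 1 mm. The knob is at (389,197). Lowering now.

>>> {"name": "step_arm", "arguments": {"motion": [[[0, 0.025, 0.5], 0], [[0, 0.025, 1.1], 0], [[0, 0.025, 1.6], 0], [[0, 0.025, 1.8], 0], [[0, 0.025, 1.87], 0], [[0, 0.025, 1.89], 0], [[0, 0.025, 1.9], 0], [[0, 0.025, 1.91], 0], [[0, 0.025, 1.92], 0], [[0, 0.025, 1.92], 0]]}}

```text
time: 7.3
tool_pos: [0.5173, 0.11, 0.0848]
tool_rot: [3.141, 0.0, 3.0]
contact_force: [-1.2, 0.5, -3.6]
opening: 0.0478
grip_force: 25.0
```

Run:
```python
from h import *
st=robot.observe(); print(st['tool_pos'],st['contact_force'],fx(st['tool_pos']))
from types import SimpleNamespace
old=dict(tool_pos=[0.51707245,0.10756986,0.19989954],tool_rot=[-3.14128314,0,2.99873463])
c=robot.read_camera('wrist')
print('knob',fx(at_z(c,389,196,.06,old)))
t=robot.read_camera('top'); im=cv2.cvtColor(t['pixels'],cv2.COLOR_RGB2HSV)
```

```text
[0.51730268 0.110036   0.08479991] [-1.22004622  0.54745938 -3.5552579 ] [-0.0697377   0.00095544  0.08479991]
knob [-0.09518183  0.05072845  0.06      ]
```

>>> {"name": "step_arm", "arguments": {"motion": [[[0, -0.012, 0.01], 0], [[0, -0.012, 0.02], 0], [[0, -0.012, 0.025], 0], [[0, -0.012, 0.03], 0], [[0, -0.012, 0.03], 0], [[0, -0.012, 0.03], 0]]}}

```text
time: 8.15
tool_pos: [0.5172, 0.1093, 0.0831]
tool_rot: [3.142, 0.0, 3.0]
contact_force: [-0.2, -0.3, 0.0]
opening: 0.0478
grip_force: 25.0
```

>>> {"name": "step_arm", "arguments": {"motion": [[[0, 0, 0], 0], [[0, 0, 0], 0], [[0, 0, 0], 0], [[0, 0, 0], 0]], "hand": 85}}

```text
time: 8.65
tool_pos: [0.5172, 0.1093, 0.083]
tool_rot: [3.141, 0.0, 3.0]
contact_force: [-1.1, 0.8, 0.7]
opening: 0.061
grip_force: 0.0
```

>>> {"name": "step_arm", "arguments": {"motion": [[[0, 0, -0.3], 0], [[0, 0, -0.8], 0], [[0.4, 0, -1.1], 0], [[0.9, 0, -1.1], 0], [[1.1, 0, -1.1], 0], [[1.1, 0, -1.1], 0]]}}

```text
time: 9.4
tool_pos: [0.4518, 0.1187, 0.149]
tool_rot: [3.141, 0.0, 3.0]
contact_force: [0.0, 0.7, 0.9]
opening: 0.0611
grip_force: 0.0
```

Run:
```python
from h import *
st=robot.observe(); print(st['tool_pos'],st['tool_rot'],fx(st['tool_pos']))
c=save('wrist','w3.png')
print(proj(c,[fw(-.07,0,.097),fw(-.07,0,.012)],st))
rows([(fw(-.126,0,.15),np.pi+TH),(fw(-.126,0,.06),np.pi+TH)])
```

```text
[0.45179297 0.11874838 0.14904121] [3.14145915e+00 3.50867439e-04 3.00018577e+00] [-0.13582085  0.00028915  0.14904121]
[[320.93808777 368.14702276]
 [320.94086295 305.27127397]]
[-0.151, -0.005, -0.016] 0.001
[-0.15, -0.005, 1.484] 0.001
```

View pics/w3.png

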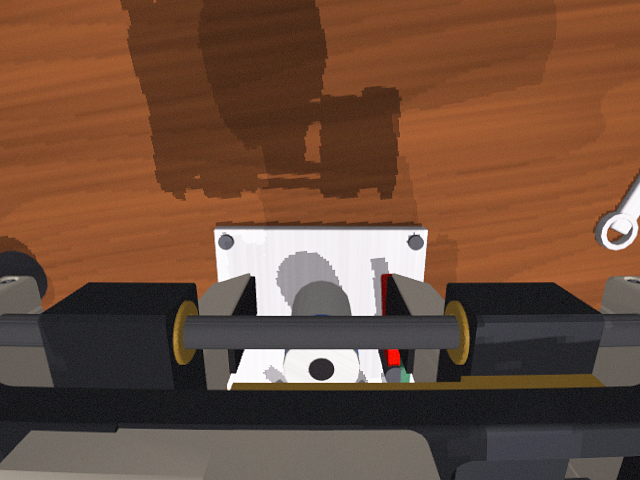

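The roller stands upright with its top hole at (321,370), as predicted (321,368). I'll close the fingers, lower behind it and push.

>>> {"name": "step_arm", "arguments": {"motion": [[[0, 0, 0], 0], [[0, 0, 0.1], 0], [[0, 0, 0.4], 0], [[0, 0, 0.8], 0], [[0, 0, 1.2], 0], [[0, 0, 1.45], 0], [[0, 0, 1.48], 0], [[0, 0, 1.48], 0], [[0, 0, 1.48], 0]], "hand": 255, "squeeze": 10}}

```text
time: 10.58
tool_pos: [0.4523, 0.1187, 0.0607]
tool_rot: [3.141, 0.001, 3.0]
contact_force: [0.7, -0.4, -0.3]
opening: 0.0004
grip_force: 0.0
```

>>> {"name": "step_arm", "arguments": {"motion": [[[-0.05, 0, 0], 0], [[-0.1, 0, 0], 0], [[-0.15, 0, 0], 0], [[-0.2, 0, 0], 0], [[-0.25, 0, 0], 0], [[-0.3, 0, 0], 0], [[-0.35, 0, 0], 0], [[-0.4, 0, 0], 0], [[-0.44, 0, 0], 0], [[-0.47, 0, 0], 0]]}}

```text
time: 11.82
tool_pos: [0.4799, 0.1146, 0.0601]
tool_rot: [3.142, 0.0, 3.0]
contact_force: [0.8, -0.1, 0.6]
opening: 0.0004
grip_force: 0.0
```

>>> {"name": "step_arm", "arguments": {"motion": [[[-0.03, 0, 0], 0], [[-0.06, 0, 0], 0], [[-0.1, 0, 0], 0], [[-0.15, 0, 0], 0], [[-0.2, 0, 0], 0], [[-0.25, 0, 0], 0], [[-0.3, 0, 0], 0], [[-0.35, 0, 0], 0], [[-0.4, 0, 0], 0], [[-0.43, 0, 0], 0]]}}

```text
time: 13.08
tool_pos: [0.5055, 0.111, 0.0601]
tool_rot: [3.142, 0.0, 3.0]
contact_force: [-1.6, -0.5, 0.8]
opening: 0.0002
grip_force: 0.5
```

Run:
```python
from h import *
st=robot.observe(); print(fx(st['tool_pos']),st['contact_force'])
c=save('scene','s2.png')
p=proj(c,fw(-.04,0,.05))[0].astype(int); print(p)
cv2.imwrite('pics/s2c.png',cv2.resize(c['pixels'][200:360,260:420,::-1],None,fx=3.5,fy=3.5,interpolation=cv2.INTER_CUBIC))
```

```text
[-0.08155915  0.00021106  0.06007846] [-1.55321013 -0.51033564  0.78508522]
[340 261]
```

View pics/s2c.png

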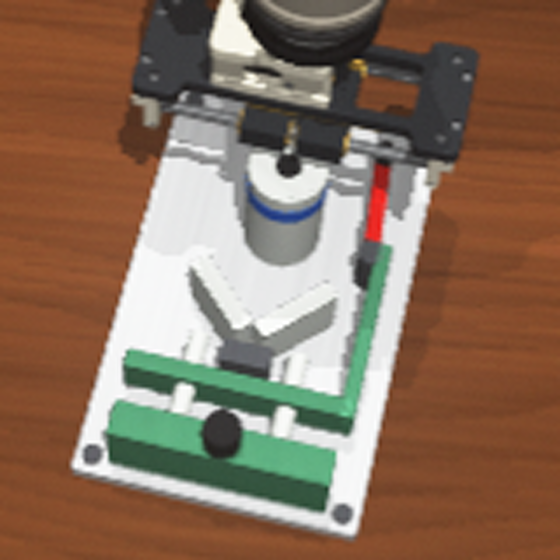

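The roller is upright, pushed ahead of the closed fingers toward the V. I keep pushing.

>>> {"name": "step_arm", "arguments": {"motion": [[[-0.03, 0, 0], 0], [[-0.07, 0, 0], 0], [[-0.12, 0, 0], 0], [[-0.17, 0, 0], 0], [[-0.22, 0, 0], 0], [[-0.27, 0, 0], 0], [[-0.32, 0, 0], 0], [[-0.37, 0, 0], 0], [[-0.42, 0, 0], 0], [[-0.46, 0, 0], 0]]}}

```text
time: 14.38
tool_pos: [0.5328, 0.1071, 0.0601]
tool_rot: [3.142, 0.0, 3.0]
contact_force: [-1.4, -0.3, -1.2]
opening: 0.0004
grip_force: 0.5
```

>>> {"name": "step_arm", "arguments": {"motion": [[[-0.02, 0, 0], 0], [[-0.04, 0, 0], 0], [[-0.06, 0, 0], 0], [[-0.08, 0, 0], 0], [[-0.1, 0, 0], 0], [[-0.12, 0, 0], 0], [[-0.14, 0, 0], 0], [[-0.16, 0, 0], 0], [[-0.18, 0, 0], 0], [[-0.2, 0, 0], 0]]}}

```text
time: 15.62
tool_pos: [0.5446, 0.1054, 0.0601]
tool_rot: [3.142, 0.0, 3.0]
contact_force: [-0.7, 0.9, -0.1]
opening: 0.0002
grip_force: 0.5
```

>>> {"name": "step_arm", "arguments": {"motion": [[[-0.01, 0, 0], 0], [[-0.02, 0, 0], 0], [[-0.03, 0, 0], 0], [[-0.04, 0, 0], 0], [[-0.05, 0, 0], 0], [[-0.06, 0, 0], 0], [[-0.06, 0, 0], 0]]}}

```text
time: 16.5
tool_pos: [0.5482, 0.1049, 0.0601]
tool_rot: [3.141, 0.0, 3.0]
contact_force: [-0.8, -0.1, 0.6]
opening: 0.0004
grip_force: 0.3
```

>>> {"name": "step_arm", "arguments": {"motion": [[[-0.006, 0, 0], 0], [[-0.012, 0, 0], 0], [[-0.018, 0, 0], 0], [[-0.024, 0, 0], 0], [[-0.024, 0, 0], 0]]}}

```text
time: 17.12
tool_pos: [0.5496, 0.1047, 0.0601]
tool_rot: [3.141, 0.0, 3.0]
contact_force: [0.1, -0.3, -0.1]
opening: 0.0008
grip_force: 0.4
```

>>> {"name": "step_arm", "arguments": {"motion": [[[-0.006, 0, 0], 0], [[-0.012, 0, 0], 0], [[-0.018, 0, 0], 0], [[-0.018, 0, 0], 0]]}}

```text
time: 17.62
tool_pos: [0.5506, 0.1046, 0.0601]
tool_rot: [3.141, 0.0, 3.0]
contact_force: [-1.0, -0.4, -0.2]
opening: 0.0004
grip_force: 0.4
```

>>> {"name": "step_arm", "arguments": {"motion": [[[-0.006, 0, 0], 0], [[-0.012, 0, 0], 0], [[-0.018, 0, 0], 0], [[-0.018, 0, 0], 0]]}}

```text
time: 18.12
tool_pos: [0.5517, 0.1044, 0.0601]
tool_rot: [3.142, 0.0, 3.0]
contact_force: [-0.1, 1.3, 0.1]
opening: 0.0004
grip_force: 0.4
```

>>> {"name": "step_arm", "arguments": {"motion": [[[-0.006, 0, 0], 0], [[-0.012, 0, 0], 0], [[-0.018, 0, 0], 0], [[-0.018, 0, 0], 0]]}}

```text
time: 18.62
tool_pos: [0.5528, 0.1043, 0.0601]
tool_rot: [3.141, 0.0, 3.0]
contact_force: [-0.7, 0.2, 0.2]
opening: 0.0004
grip_force: 0.4
```

>>> {"name": "step_arm", "arguments": {"motion": [[[-0.006, 0, 0], 0], [[-0.012, 0, 0], 0], [[-0.018, 0, 0], 0], [[-0.018, 0, 0], 0]]}}

```text
time: 19.12
tool_pos: [0.5537, 0.1041, 0.0601]
tool_rot: [3.142, -0.0, 3.0]
contact_force: [-1.6, 0.4, -0.1]
opening: 0.0007
grip_force: 0.7
```

>>> {"name": "step_arm", "arguments": {"motion": [[[-0.006, 0, 0], 0], [[-0.012, 0, 0], 0], [[-0.018, 0, 0], 0], [[-0.018, 0, 0], 0]]}}

```text
time: 19.62
tool_pos: [0.5543, 0.1039, 0.0601]
tool_rot: [-3.141, -0.001, 3.0]
contact_force: [-4.7, -1.3, 3.4]
opening: 0.0004
grip_force: 2.5
```

>>> {"name": "step_arm", "arguments": {"motion": [[[-0.004, 0, 0], 0], [[-0.008, 0, 0], 0], [[-0.008, 0, 0], 0]]}}

```text
time: 20.0
tool_pos: [0.5545, 0.1037, 0.0601]
tool_rot: [-3.141, -0.002, 3.0]
contact_force: [-6.2, -0.7, 3.9]
opening: 0.0003
grip_force: 3.0
```

>>> {"name": "step_arm", "arguments": {"motion": [[[-0.006, 0, 0], 0], [[-0.012, 0, 0], 0], [[-0.012, 0, 0], 0]]}}

```text
time: 20.38
tool_pos: [0.5548, 0.1036, 0.0601]
tool_rot: [-3.141, -0.003, 3.0]
contact_force: [-7.0, -1.3, 5.2]
opening: 0.0004
grip_force: 3.6
```

>>> {"name": "step_arm", "arguments": {"motion": [[[-0.006, 0, 0], 0], [[-0.012, 0, 0], 0], [[-0.018, 0, 0], 0], [[-0.018, 0, 0], 0]]}}

```text
time: 20.88
tool_pos: [0.5551, 0.1036, 0.0601]
tool_rot: [-3.141, -0.004, 3.0]
contact_force: [-10.2, -1.3, 7.0]
opening: 0.0002
grip_force: 5.0
```

Run:
```python
from h import *
st=robot.observe(); print(fx(st['tool_pos']),st['contact_force'],st['torque'])
c=save('scene','s3.png')
cv2.imwrite('pics/s3c.png',cv2.resize(c['pixels'][200:340,270:410,::-1],None,fx=4.2,fy=4.2,interpolation=cv2.INTER_CUBIC))
```

```text
[-3.13737889e-02 -6.16668568e-05  6.00919526e-02] [-10.18473126  -1.29633491   6.96207769] [-0.10709201  1.45543935 -0.04332231]
```

View pics/s3c.png

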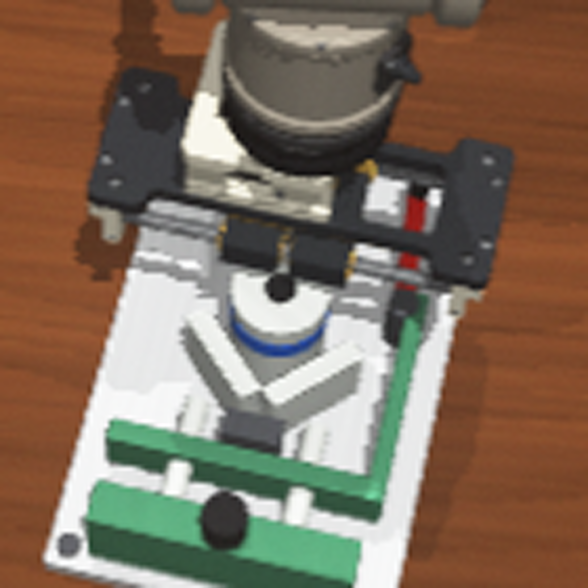

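The roller is seated against both V faces, upright, with the keeper open and about 10 N pressing. I hold it for a second.

>>> {"name": "step_arm", "arguments": {"motion": [[[-0.003, 0, 0], 0], [[-0.003, 0, 0], 0], [[-0.003, 0, 0], 0], [[-0.003, 0, 0], 0], [[-0.003, 0, 0], 0], [[-0.003, 0, 0], 0], [[-0.003, 0, 0], 0], [[-0.003, 0, 0], 0]]}}

```text
time: 21.92
tool_pos: [0.5552, 0.1036, 0.0601]
tool_rot: [-3.141, -0.004, 3.0]
contact_force: [-9.8, -0.8, 8.0]
opening: 0.0007
grip_force: 5.3
```

>>> {"name": "step_arm", "arguments": {"motion": [[[0.01, 0, 0], 0], [[0.02, 0, 0], 0], [[0.03, 0, 0], 0], [[0.04, 0, 0], 0], [[0.05, 0, 0], 0], [[0.06, 0, 0], 0], [[0.1, 0, 0], 0], [[0.2, 0, 0], 0], [[0.4, 0, 0], 0], [[0.6, 0, 0], 0]]}}

```text
time: 23.18
tool_pos: [0.5206, 0.1089, 0.0601]
tool_rot: [3.142, -0.0, 3.0]
contact_force: [-0.2, 0.7, 0.6]
opening: 0.0004
grip_force: 0.0
```

>>> {"name": "step_arm", "arguments": {"motion": [[[0.2, 0, 0], 0], [[0.2, 0, -0.5], 0], [[0.2, 0, -1.2], 0], [[0.2, 0, -1.2], 0]]}}

```text
time: 23.68
tool_pos: [0.5111, 0.1107, 0.1351]
tool_rot: [3.14, 0.007, 3.0]
contact_force: [0.2, -0.9, -0.0]
opening: 0.0003
grip_force: 0.0
```

Run:
```python
from h import *
st=robot.observe(); print(fx(st['tool_pos']),st['contact_force'])
c=save('top','t3.png'); im=c['pixels']
p=proj(c,fw(.001,0,.097))[0]; print('pred roller top px',p)
# white-top bbox near there, and red keeper
hsv=cv2.cvtColor(im,cv2.COLOR_RGB2HSV)
m=(((hsv[...,0]<6)|(hsv[...,0]>174))&(hsv[...,1]>150)&(hsv[...,2]>120)).astype(np.uint8); m[:,:235]=0;m[:,340:]=0;m[:120]=0;m[270:]=0
q=np.argwhere(m)[:,::-1]; print(len(q),q.min(0),q.max(0))
W=np.array([fx(at_z(c,u,v,.046)) for u,v in q])[:,:2]; print('red',W.mean(0),W.min(0),W.max(0))
cv2.imwrite('pics/t3c.png',cv2.resize(im[120:260,235:345,::-1],None,fx=4.2,fy=4.2,interpolation=cv2.INTER_CUBIC))
```

```text
[-0.07593159  0.00071809  0.13511372] [ 0.18929311 -0.94905878 -0.03139668]
pred roller top px [285.71192948 185.87000129]Traceback (most recent call last):
  File "<stdin>", line 8, in <module>
    return umr_minimum(a, axis, None, out, keepdims, initial, where)
ValueError: zero-size array to reduction operation minimum which has no identity
```

```bash
cat >> h.py <<'E'
def kp(q,clear,z,piv=(-.030,.058)):
    b=np.array([-np.sin(q),-np.cos(q)]); t=np.array([np.cos(q),-np.sin(q)])
    p=np.array(piv)+.066*b-t*(.0155+clear); return fw(p[0],p[1],z), TH+np.arctan2(np.sin(q),-np.cos(q))
E
python3 - <<'E'
from h import *
print(kp(1.46,.013,.135)); rows([kp(1.46,.013,.135),kp(1.46,.013,.066)])
E
```

```text
(array([0.49965926, 0.19143312, 0.135     ]), np.float64(1.5392926535897933))
[0.36, 1.311, -0.028] 1.461
[0.364, 1.31, 1.122] 1.461
```

>>> {"name": "step_arm", "arguments": {"motion": [[[0.05, 0.16, 0], 0.17], [[0.1, 0.32, 0], 0.34], [[0.15, 0.5, 0], 0.51], [[0.2, 0.7, 0], 0.68], [[0.25, 0.9, 0], 0.85], [[0.3, 1.1, 0], 1.02], [[0.36, 1.3, 0], 1.19], [[0.36, 1.31, 0], 1.36], [[0.36, 1.31, 0], 1.46], [[0.36, 1.31, 0], 1.46]]}}

```text
time: 24.98
tool_pos: [0.4985, 0.1911, 0.1308]
tool_rot: [-3.139, 0.001, 1.541]
contact_force: [-0.9, 0.2, -0.7]
opening: 0.0004
grip_force: 0.0
```

Run:
```python
from h import *
st=robot.observe(); print(fx(st['tool_pos']),st['tool_rot'])
c=save('top','t3.png'); im=c['pixels']
print('pred roller top px',proj(c,fw(.001,0,.097))[0],'knob',proj(c,fw(-.095,.051,.06))[0])
rows([kp(1.46,.013,.066)])
cv2.imwrite('pics/t3c.png',cv2.resize(im[120:260,235:345,::-1],None,fx=4.2,fy=4.2,interpolation=cv2.INTER_CUBIC))
```

```text
[-0.09986585  0.07855152  0.13080365] [-3.13922799e+00  5.55415956e-04  1.54093763e+00]
pred roller top px [285.71192948 185.87000129] knob [257.71952343 227.78541708]
[0.007, 0.019, 1.084] 0.003
```

View pics/t3c.png

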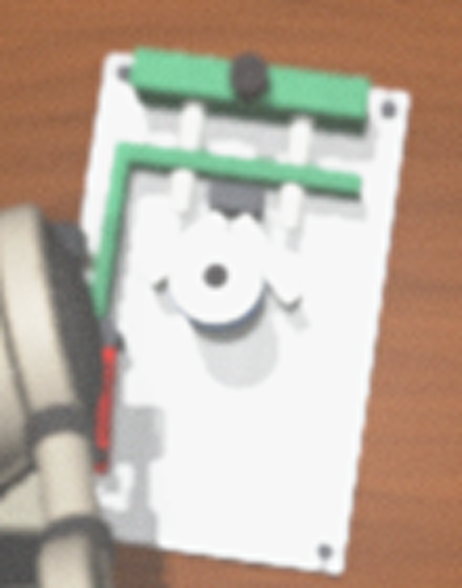

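The roller is in the V, hole at (286,186) as predicted, with the keeper still open. I lower beside the knob.

>>> {"name": "step_arm", "arguments": {"motion": [[[0, 0.02, 0.3], 0], [[0, 0.02, 0.7], 0], [[0, 0.02, 1.0], 0], [[0, 0.02, 1.08], 0], [[0, 0.02, 1.08], 0], [[0, 0.02, 1.08], 0]]}}

```text
time: 25.78
tool_pos: [0.5011, 0.1913, 0.068]
tool_rot: [3.14, -0.0, 1.54]
contact_force: [-0.5, -1.1, 0.0]
opening: 0.0007
grip_force: 0.0
```

Run:
```python
from h import *
st=robot.observe(); print(fx(st['tool_pos']),st['tool_rot'],st['contact_force'])
rows([kp(1.46,c,.066) for c in (.009,.004,0)]+[kp(q,0,.066) for q in np.linspace(1.36,.76,7)])
```

```text
[-0.09729319  0.07911125  0.06802981] [ 3.14029341e+00 -3.99560612e-04  1.54025687e+00] [-0.47323004 -1.12055576  0.00211675]
[-0.065, -0.024, 0.034] 0.001
[-0.149, -0.024, 0.034] 0.001
[-0.215, -0.024, 0.034] 0.001
[-0.326, -0.045, 0.034] -0.099
[-0.439, -0.054, 0.034] -0.199
[-0.552, -0.052, 0.034] -0.299
[-0.664, -0.039, 0.034] -0.399
[-0.774, -0.014, 0.034] -0.499
[-0.882, 0.021, 0.034] -0.599
[-0.985, 0.067, 0.034] -0.699
```

>>> {"name": "step_arm", "arguments": {"motion": [[[-0.065, -0.02, 0.02], 0], [[-0.15, -0.02, 0.02], 0], [[-0.215, -0.024, 0.02], 0], [[-0.326, -0.045, 0.02], -0.1], [[-0.439, -0.054, 0.02], -0.2], [[-0.552, -0.052, 0.02], -0.3], [[-0.664, -0.039, 0.02], -0.4], [[-0.774, -0.014, 0.02], -0.5], [[-0.882, 0.021, 0.02], -0.6], [[-0.985, 0.067, 0.02], -0.7]]}}

```text
time: 27.02
tool_pos: [0.5027, 0.1316, 0.0662]
tool_rot: [-3.141, -0.0, 2.243]
contact_force: [-1.8, 1.0, 0.3]
opening: 0.0005
grip_force: 0.6
```

Run:
```python
from h import *
st=robot.observe(); print(fx(st['tool_pos']),fx(kp(.76,0,.066)[0]),st['tool_rot'],st['contact_force'])
rows([kp(q,0,.066) for q in (.68,.58,.48,.38,.28,.2,.12,.06,0.03,0)])
```

```text
[-0.08728116  0.02027121  0.06621772] [-0.08670377  0.02083911  0.066     ] [-3.14145631e+00 -3.62417369e-04  2.24291225e+00] [-1.83649872  1.02581205  0.29811791]
[-0.089, -0.004, 0.004] -0.076
[-0.202, -0.016, 0.004] -0.176
[-0.314, -0.016, 0.004] -0.276
[-0.427, -0.005, 0.003] -0.376
[-0.538, 0.017, 0.003] -0.476
[-0.624, 0.042, 0.003] -0.556
[-0.709, 0.074, 0.003] -0.636
[-0.77, 0.103, 0.003] -0.696
[-0.8, 0.119, 0.003] -0.726
[-0.83, 0.135, 0.003] -0.756
```

>>> {"name": "step_arm", "arguments": {"motion": [[[-0.09, 0.0, 0], -0.08], [[-0.2, -0.015, 0], -0.18], [[-0.31, -0.015, 0], -0.28], [[-0.42, -0.005, 0], -0.38], [[-0.53, 0.017, 0], -0.48], [[-0.62, 0.042, 0], -0.56], [[-0.7, 0.074, 0], -0.63], [[-0.75, 0.1, 0], -0.68], [[-0.77, 0.103, 0], -0.7], [[-0.77, 0.103, 0], -0.7]]}}

```text
time: 28.28
tool_pos: [0.5362, 0.0994, 0.0661]
tool_rot: [-3.142, -0.0, 2.939]
contact_force: [-0.7, -0.3, 0.0]
opening: 0.0001
grip_force: 0.3
```

Run:
```python
from h import *
st=robot.observe(); print(fx(st['tool_pos']),fx(kp(.06,0,.066)[0]),st['tool_rot'],st['contact_force'])
rows([kp(q,0,.066) for q in (.03,0)])
```

```text
[-0.04950829 -0.006903    0.06607681] [-0.04942973 -0.00695179  0.066     ] [-3.14152372e+00 -1.93275441e-04  2.93905415e+00] [-0.67931324 -0.30696433  0.04330657]
[-0.034, -0.008, 0.001] -0.03
[-0.068, -0.014, 0.001] -0.06
```

Pushing on until the stop is felt, in small steps.

>>> {"name": "step_arm", "arguments": {"motion": [[[-0.015, -0.005, 0], -0.02], [[-0.03, -0.01, 0], -0.04], [[-0.045, -0.01, 0], -0.06], [[-0.06, -0.012, 0], -0.06], [[-0.07, -0.014, 0], -0.06], [[-0.07, -0.014, 0], -0.06]]}}

```text
time: 29.02
tool_pos: [0.5404, 0.0979, 0.0661]
tool_rot: [3.141, 0.0, 3.0]
contact_force: [0.7, -1.7, -0.2]
opening: 0.0005
grip_force: 0.7
```

>>> {"name": "step_arm", "arguments": {"motion": [[[-0.01, 0, 0], 0], [[-0.02, 0, 0], 0], [[-0.02, 0, 0], 0]]}}

```text
time: 29.4
tool_pos: [0.541, 0.0978, 0.066]
tool_rot: [-3.141, -0.001, 3.0]
contact_force: [-3.8, -0.5, 0.5]
opening: 0.0006
grip_force: 2.0
```

>>> {"name": "step_arm", "arguments": {"motion": [[[-0.01, 0, 0], 0], [[-0.02, 0, 0], 0], [[-0.02, 0, 0], 0], [[-0.02, 0, 0], 0]]}}

```text
time: 29.9
tool_pos: [0.5413, 0.0978, 0.0659]
tool_rot: [-3.141, -0.003, 3.0]
contact_force: [-6.9, -0.0, 3.0]
opening: 0.0006
grip_force: 3.6
```

>>> {"name": "step_arm", "arguments": {"motion": [[[0.03, 0, 0], 0], [[0.1, 0, 0], 0], [[0.4, 0, 0], 0], [[0.6, 0, -0.5], 0], [[0.6, 0, -1.3], 0], [[1.3, 0, -1.6], 0], [[2.0, 0, -1.6], 0], [[2.3, 0, -1.6], 0], [[2.3, 0, -1.6], 0]]}}

```text
time: 31.02
tool_pos: [0.4059, 0.1175, 0.1627]
tool_rot: [3.141, 0.002, 3.0]
contact_force: [0.4, 0.1, 0.8]
opening: 0.0006
grip_force: 0.0
```

Run:
```python
from h import *
st=robot.observe(); print(st['tool_pos'],st['contact_force'])
im=[]
c=robot.read_camera('scene'); a=c['pixels'][215:355,270:410,::-1]
d=robot.read_camera('top'); b=d['pixels'][125:265,225:365,::-1]
cv2.imwrite('pics/fin.png',cv2.resize(np.hstack([a,b]),None,fx=2.85,fy=2.85,interpolation=cv2.INTER_CUBIC))
print('hole',proj(c,fw(.001,0,.097))[0],proj(d,fw(.001,0,.097))[0],'knob',proj(c,fw(-.03,-.008,.06))[0],proj(d,fw(-.03,-.008,.06))[0])
```

```text
[0.40591521 0.11747308 0.1627192 ] [0.41483102 0.06967545 0.81646426]
hole [336.81195264 267.88002418] [285.71192948 185.87000129] knob [335.58684035 262.38445936] [288.14304886 202.76363321]
```

View pics/fin.png

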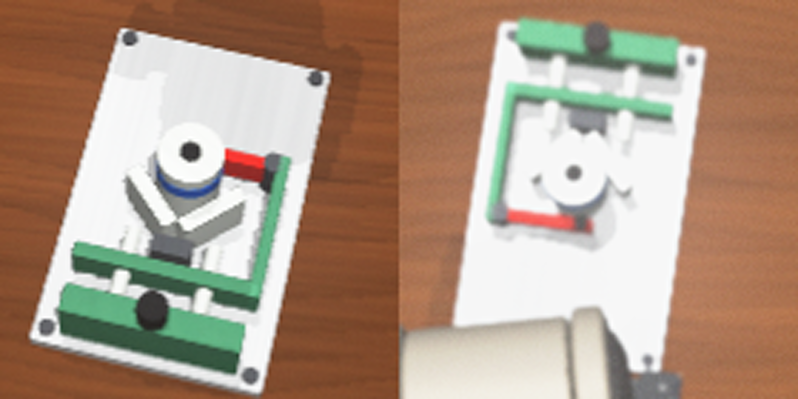

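The keeper is shut behind the roller, its bar parallel to the carriage crossbar. The roller is upright, hole at (337,268) in the scene view as predicted, and the arm is clear. Handing in.

```bash
python3 -c "
from h import *
print(robot.hand_in())"
```

```text
the job is handed in; nothing more can be done
None
```

I've handed the job in, with no result returned: the roller stands upright and centred in the V, pressed home at about 10 N (not quite your 12 N) for over a second, and the keeper is shut behind it.

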